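# Shift the film laminator's feed lever through its H-gate

### The arm

A 6-joint arm with a two-finger parallel gripper is mounted at the origin on the work surface. World frame = base frame: x ahead of the robot, y to its left, z up, the work surface at z = 0. Lengths are in m, angles in rad, forces in N, time in s.
With the tool pointing down it reaches from about 0.35 to 0.775 m from the base axis. Payload 5.5 kg.
Tool frame: the origin (TCP) lies between the finger pads; the fingertips stand 22 mm ahead of it and the grasp point (between the pads) lies 3 mm ahead of it (env.finger_overhang is the distance from the TCP to the fingertips, in m); y points along the fingers, x is the direction in which the jaws open and shut, and the axes are right-handed (so a half turn about y gives the same grasp; the last joint's range is limited). The gripper opens to 85 mm and grips with 20 to 120 N. Pads are 22 mm wide; open, the fingers measure 114 mm over their backs; the gripper's body (76 mm by 85 mm) begins 54 mm behind the grasp point. The pads swing forward as they close: fully open they stand 13 mm farther back than shut.
Start: joints at [-1.353, 0.313, 0.046, 1.304, 0, 1.431], TCP at [0.201, -0.539, 0.253] pointing down, gripper open.
Joint ranges: [-2.76, 2.76], [-0.86, 1.69], [-1.03, 1.26], [-2.2, 2.34], [-1.47, 1.5], [-3.14, 3.14]. Speed limits (rad/s): [2.57, 2.57, 3.14, 3.14, 3.14, 3.14].

### API

Orientations are given as a unit quaternion [w, x, y, z].
In Python, from workcell import monitor, cams, job, env gives the robot as it stands.
- The arm moves only by the tool drive_tool, never from a script. Its argument "plan" is text: rows parted by semicolons, each of 7 numbers parted by spaces: the opening, from -1 (shut) to 1 (fully open), then the shift along the tool's x, y, z in mm, then the turn, a rotation vector about the tool's x, y, z in degrees. In form: gripper x y z rx ry rz; .... A call has 1 to 8 rows; each row shifts and turns the pose as measured when the row begins, along the tool's axes as they then stand; what a row does not reach is not made up. A row lasts 1/8 s, in which the tool goes at most 62.5 mm and 10.7 degrees, less where a joint would pass 70% of its speed; a pose out of reach is approached as far as the arm can. A call is refused whole if a number of a shift passes 62.5 or a number of a turn 10.7, either way. A call with a gripper value outside its range is refused whole. The fingers move at their own pace and stop on an object; "grip_force" is the grip in N (left out, the last holds). Time passes only in rows, so rows that do not move let the fingers close. It gives the time, the measured TCP pose, the force and the opening at its end, in the units of the state.
- monitor.get_state(): the state, without advancing time (a new reading comes with each control period).
- cams.read_camera(name): name is "side" or "top" or "wrist"; returns (picture, depth): 480x640x3 uint8, red, green, blue; 480x640 float32, m along the optical axis (not along the pixel's ray), 0 where there is no reading.
- cams.calibration(name): a dict with "fx", "fy", "cx", "cy" (pixels), "R" (3x3) and "t" (3): a world point X has camera coordinates R X + t. Camera axes: x right, y down, z forward; pixel columns grow to the right and rows downward; lengths in m; the calibration is good to about 2 mm. The wrist camera is an equidistant fisheye: a pixel r from the principal point sees the ray r / f radians off the axis. A picture is of the moment at which its call begins: read the wrist's pose just before it. calibration takes no time and is no camera call; for the wrist camera it gives the pose at the moment of the call.
- job.hand_in(): hands the job in, once; it reports no verdict.
The state is a dict: "clock": time; "joint_pos": joint angles; "qvel": joint speeds; "tau": joint torques, N m; "tcp_pos": TCP position; "orientation": TCP orientation; "wrist_force": force on the tool from outside, world axes, zero at the start; "ft_torque": the same for the moment, N m; "finger_gap": finger opening in m.
Only numpy, scipy, OpenCV 4.12 (cv2) and the standard library are available. Lean on these libraries where they do the work, as an engineer would, in place of code of your own. Each camera call takes 0.05 s, during which the arm holds its last target.

### The job

The roll laminator has been threaded and must now go to its production feed: push the feed-change lever on the gearbox out of the leg of the H-gate it stands in, through the cross slot, and fully home into the slot on the roll side, at the back of the gate (the outfeed side, away from the robot). Push it with the fingers from one side at a time; do not pinch the grip or ram the lever against the gate, then take the hand away. Leave the bottle, wafer box, cassette and tweezers where they stand.

Things in the scene. Friction and masses are not known exactly. Their poses are not given: they have to be found in the camera images.
- laminator: roll laminator, base 340 x 580 mm, fixed. Origin on the table under the lever's pivot; x from front to back (roughly away from the robot), y from gearbox to rolls, z up. White gearbox: x -81 to 81, y -71 to 71 mm, top at 116 mm; motor behind it to x = 200, top 119 mm. On the +y side a cheek plate (y 70 to 82, top 172 mm, black screw to 192 mm), then rolls, trays, control box to y = 505, all under 192 mm
- gate_centre (a point): centre of the H-gate, on the top face of its steel plate, 124 mm above the table, over the lever's pivot. Two legs along the laminator's x, 15 mm wide for the 12 mm shank, centred at y = -16 (outer leg) and y = +16 mm (roll side), the shank's centre going 23 mm forward and back in each; one cross slot along y at x = 0, 19 mm wide, joins them. The shank passes only in the slots
- grip_centre (a point): centre of the lever's black upright hand grip, 36 to 38 mm across and 70 mm tall, on the lever's axis 130 mm from the pivot. The pivot is 45 mm above the table, so the upright grip spans 140 to 210 mm above the table; 16 mm of bare shank show below it
- lever_along (a joint): lever's tilt along the legs (rad): 0 in line with the cross slot, positive to the laminator's +x (back), end stops -0.30 and +0.30. It can cross between the legs only within about +-0.055. No spring: friction keeps it where it is left; 3 to 4 N at the grip move it. It starts anywhere in the outer leg, from front slot to back slot
- lever_cross (a joint): lever's tilt across the legs (rad): positive towards the rolls (+y), end stops -0.23 and +0.23; -0.23 to -0.19 in the outer leg (away from the rolls), 0.19 to 0.23 in the roll-side leg. No spring; about 3 N at the grip move it
- grip: the lever's whole hand grip, see point grip_centre; its origin is the centre of its underside, 95 mm from the pivot, its z axis points along the lever
- grip_near: the quarter of the lever's hand grip that faces the laminator's front, -x (upright lever); it moves with the grip and its origin is the centre of the grip's underside. Never touched together with the grip_far quarter, which would be a pinch
- grip_far: the quarter of the lever's hand grip that faces the laminator's back, +x (upright lever); it moves with the grip and its origin is the centre of the grip's underside. Never touched together with the grip_near quarter, which would be a pinch
- grip_left: the quarter of the lever's hand grip that faces the rolls, +y (upright lever); it moves with the grip and its origin is the centre of the grip's underside. Never touched together with the grip_right quarter, which would be a pinch
- grip_right: the quarter of the lever's hand grip that faces away from the rolls, -y (upright lever); it moves with the grip and its origin is the centre of the grip's underside. Never touched together with the grip_left quarter, which would be a pinch
- solvent_bottle: bystander: closed white solvent bottle, 64 mm across, 150 mm tall, loose, behind and right of the gearbox (-y side); origin at the centre of its underside
- wafer_box: bystander: round flat white single-wafer box, 120 mm across, 18 mm tall, loose, in front and to the right of the gearbox; origin at the centre of its underside
- cassette: bystander: black ribbed wafer cassette, 140 x 122 mm, 140 mm tall with its top handle, loose, to the right of the gearbox (-y side); origin at the centre of its underside
- tweezers: bystander: steel wafer tweezers, 125 x 20 mm, 6 mm thick, lying loose in front of the gearbox; origin under their middle

How it is judged:
By the outcome, as a careful person would: the job done as asked, in the order asked, and still so for the second after the job is handed in, with the robot touching nothing.
It also fails if it takes over 51 s, if anything falls off the work surface, if the arm or the gripper's body presses on something with over 40 N, if the wrist force passes 120 N, or if a joint passes its speed limit or range.

## Working session

There is one attempt and no reset: what is moved stays moved. The work goes in short steps, Python scripts to look and compute and a tool call to move; the robot and the scene stay as the last step left them, time stands still between calls to the robot, and variables do not carry over. Pictures are saved under pics/ and viewed, and the job is handed in when it is done.

Besides the shell and the picture viewer there is one more tool, called after ">>>" by a JSON object that holds its "fn" and its "kwargs". drive_tool: Moves the arm, as the interface text tells. Its arguments: {"type":"object","properties":{"plan":{"type":"string"},"grip_force":{"type":"number"}},"required":["plan"]}

```bash
mkdir -p pics; ls; cat > h.py <<'E'
import numpy as np, cv2
from workcell import monitor, cams, job, env
def shot(n,tag):
    c=cams.calibration(n); im,d=cams.read_camera(n)
    cv2.imwrite(f'pics/{tag}.png',im[:,:,::-1]); np.savez(f'pics/{tag}.npz',im=im,d=d,**{k:np.array(v) for k,v in c.items()})
    return im,d,c
def load(tag):
    z=np.load(f'pics/{tag}.npz'); return z
def pts(z):
    d=z['d'];v,u=np.mgrid[0:480,0:640]
    P=np.stack([(u-z['cx'])/z['fx']*d,(v-z['cy'])/z['fy']*d,d],-1)
    return (P-z['t'])@z['R']
E
python3 - <<'E'
from h import *
for n in('side','top'): shot(n,n+'0')
print(monitor.get_state())
E
```

```text
pics
{'clock': 0.1, 'joint_pos': array([-1.35259014e+00,  3.13916972e-01,  4.50797699e-02,  1.30359305e+00,
       -1.72603136e-05,  1.43122668e+00]), 'qvel': array([-2.34901803e-03, -4.56838821e-04,  2.38715955e-03, -1.69715635e-05,
        8.08237516e-04, -6.71769855e-04]), 'tau': array([ 2.86273425e-03, -4.81727350e+01,  2.99242651e+01,  1.27934193e-02,
       -1.31897568e-04,  4.82633538e-06]), 'tcp_pos': array([ 0.20127051, -0.53817144,  0.2524975 ]), 'orientation': array([ 0.5813762 , -0.58060095,  0.40348164, -0.40262491]), 'wrist_force': array([0.21919598, 0.49106247, 0.59415011]), 'ft_torque': array([-0.03533893, -0.02397657, -0.01327945]), 'finger_gap': 0.08553362675379338}
```

View pics/side0.png

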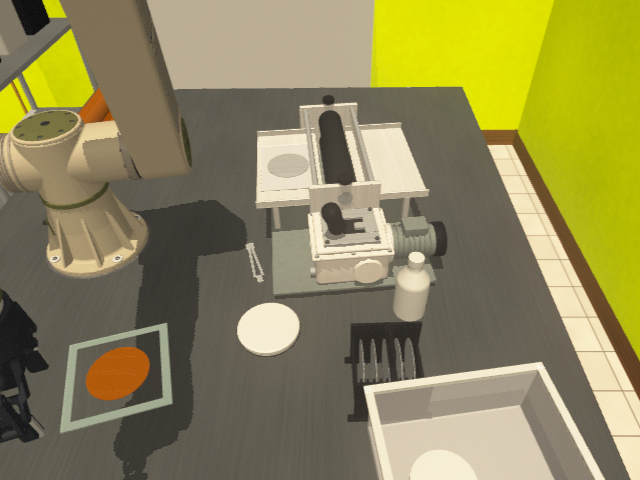

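View pics/top0.png

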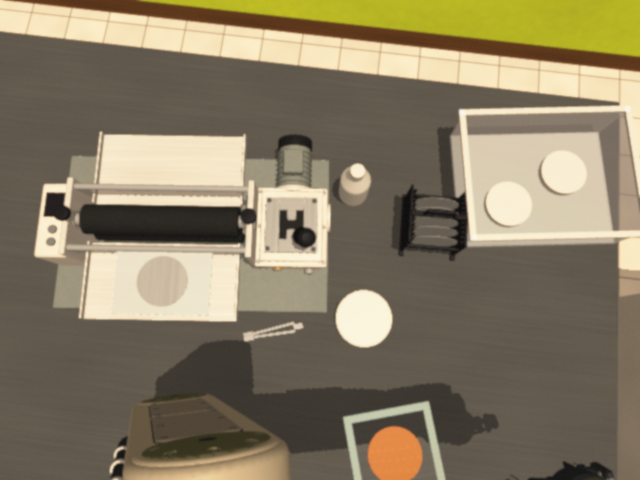

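```bash
python3 - <<'E'
from h import *
from scipy.spatial.transform import Rotation as Ro
s=monitor.get_state();q=s['orientation'];print(Ro.from_quat([q[1],q[2],q[3],q[0]]).as_matrix().round(3),env.finger_overhang)
for n in('side0','top0'):
    z=load(n);print(n,-z['R'].T@z['t'],z['R'].round(2).tolist(),z['fx'],z['cx'])
E
```

```text
[[ 0.35  -0.     0.937]
 [-0.937  0.002  0.35 ]
 [-0.002 -1.     0.   ]] 0.022
side0 [ 0.55539262 -0.82630425  0.7670373 ] [[1.0, 0.01, -0.01], [-0.0, -0.68, -0.73], [-0.01, 0.73, -0.68]] 485.0484758165167 328.9020484766562
top0 [ 0.35431324 -0.17351056  1.10982518] [[0.12, -0.99, -0.0], [-0.97, -0.12, -0.21], [0.2, 0.03, -0.98]] 513.3317438368616 319.50392165008674
```

```bash
python3 - <<'E'
from h import *
z=load('top0');P=pts(z);im=z['im'].astype(int)
sub=np.s_[180:275,245:335]
ok=np.zeros((480,640),bool);ok[sub]=True
w=ok&(abs(P[...,2]-0.116)<0.004)&(im.min(-1)>150)
print('white z med',np.median(P[w][:,2]),w.sum())
# gearbox: points above .1, below .13
b=(ok&(P[...,2]>0.108)&(P[...,2]<0.132)).astype(np.uint8)
q=P[b>0][:,:2].astype(np.float32)
print(cv2.minAreaRect(q*1000), np.percentile(q,[1,99],axis=0))
g=ok&(P[...,2]>0.135)&(im.max(-1)<80)
print('grip', g.sum(),P[g].mean(0),np.percentile(P[g],[2,50,98],axis=0))
z2=load('side0');P2=pts(z2);im2=z2['im'].astype(int)
g2=np.zeros((480,640),bool);g2[195:250,310:355]=True
g2&=(P2[...,2]>0.135)&(im2.max(-1)<80)
print('grip2',g2.sum(),P2[g2].mean(0),np.percentile(P2[g2],[2,50,98],axis=0))
for s,n in((sub,'top0'),(np.s_[180:300,290:450],'side0')):
    cv2.imwrite(f'pics/{n}c.png',cv2.resize(load(n)['im'][s][:,:,::-1],None,fx=6 if n=='top0' else 5,fy=6 if n=='top0' else 5,interpolation=cv2.INTER_CUBIC)[:600,:800])
E
```

```text
white z med 0.11513456422263568 1385
((583.231689453125, -83.4229507446289), (165.7677764892578, 147.5543212890625), 3.5091681480407715) [[ 0.50534344 -0.15187578]
 [ 0.6572783  -0.0164186 ]]
grip 484 [ 0.55111028 -0.08999581  0.19776363] [[ 0.52797151 -0.13810949  0.15137412]
 [ 0.54947694 -0.11285884  0.19525535]
 [ 0.58184861 -0.00748804  0.20490474]]
grip2 516 [ 0.55084513 -0.13498731  0.18224835] [[ 0.53147497 -0.14155199  0.13891072]
 [ 0.55157352 -0.13123854  0.18520693]
 [ 0.57094254 -0.11701103  0.20466785]]
```

View pics/top0c.png

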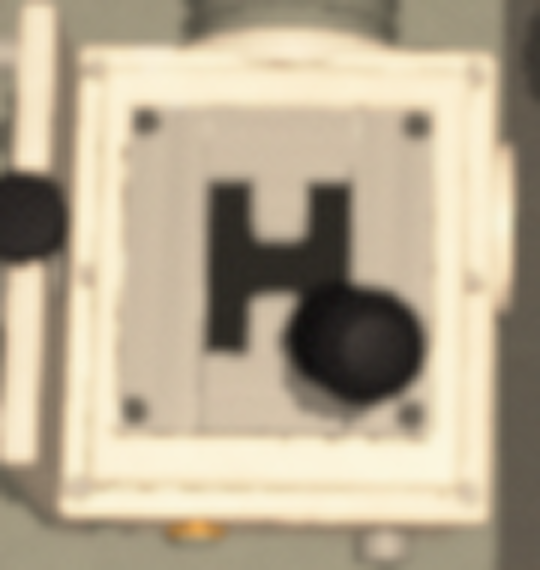

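View pics/side0c.png

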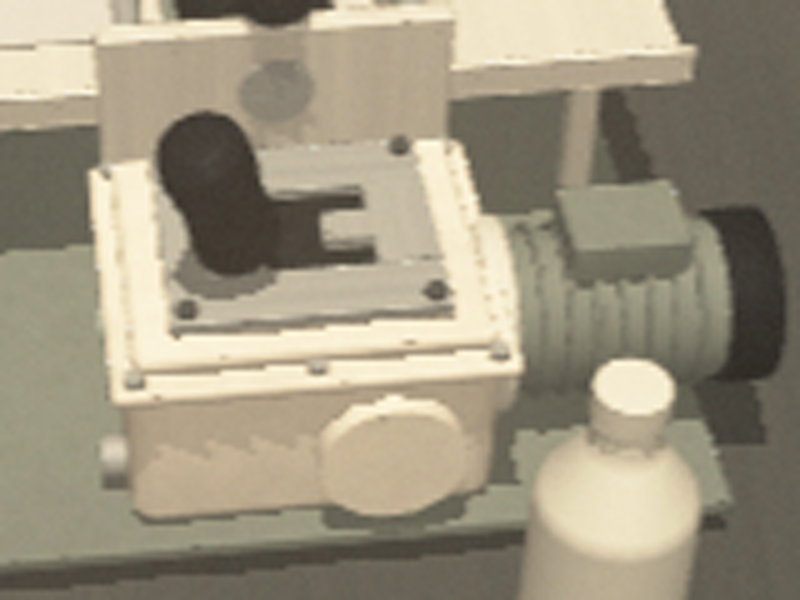

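```bash
cat >> h.py <<'E'
def ray(z,u,v,h):
    d=z['R'].T@np.array([(u-z['cx'])/z['fx'],(v-z['cy'])/z['fy'],1]);c=-z['R'].T@z['t']
    return c+d*(h-c[2])/d[2]
E
python3 - <<'E'
from h import *
z=load('top0')
f=lambda x,y:ray(z,245+(x+.5)/6-.5,180+(y+.5)/6-.5,.125)
S=[f(*p) for p in((145,122),(417,125),(135,410),(411,413))]
c=np.mean(S,0);print('top centre',c)
ys=(S[0]-S[1]+S[2]-S[3]);xs=S[0]-S[2]+S[1]-S[3]
print(np.degrees(np.arctan2(-ys[0],ys[1])),np.degrees(np.arctan2(xs[1],xs[0])),np.linalg.norm(xs)/2,np.linalg.norm(ys)/2)
H=[(208,183),(351,183),(207,352)]
H=[f(*p) for p in H];print('H',(H[1]+H[2])/2)
z2=load('side0')
g=lambda x,y:ray(z2,290+(x+.5)/5-.5,180+(y+.5)/5-.5,.125)
# side screws: (187,308) near front-right, (436,289) back-right,(400,146) back-left
s2=[g(187,308),g(400,146)];print('side centre',np.mean(s2,0),s2,'top',S)
# grip cyl top
P=pts(z);im=z['im'].astype(int);m=np.zeros((480,640),bool);m[220:250,288:320]=1
m&=(P[...,2]>.15)&(im.max(-1)<90)
q=P[m];print('top pts',np.percentile(q,[1,50,99],axis=0));t=q[q[:,2]>np.percentile(q[:,2],60)];print(t.mean(0),t.min(0),t.max(0))
np.savez('grip.npz',a=q)
E
```

```text
top centre [ 0.58075303 -0.08715239  0.125     ]
6.496481534294624 6.267098873220123 0.09728814115329125 0.0900677745291429
H [ 0.58053663 -0.08797744  0.125     ]
side centre [ 0.58187129 -0.08624558  0.125     ] [array([ 0.53788315, -0.13575161,  0.125     ]), array([ 0.62585944, -0.03673956,  0.125     ])] top [array([ 0.62400821, -0.03697855,  0.125     ]), array([ 0.63420457, -0.12670591,  0.125     ]), array([ 0.52730738, -0.0478368 ,  0.125     ]), array([ 0.53749195, -0.1370883 ,  0.125     ])]
top pts [[ 0.52690638 -0.1392061   0.15147435]
 [ 0.54361934 -0.12039067  0.19870051]
 [ 0.57014299 -0.09713403  0.20652873]]
[ 0.54231561 -0.12325123  0.21530025] [ 0.35431324 -0.17351056  0.20009751] [ 0.55805756 -0.10811287  1.10982518]
```

```bash
cat >> h.py <<'E'
from scipy.spatial.transform import Rotation as Ro
C=np.array([.581,-.087,0]);YAW=np.radians(6.4)
RL=Ro.from_euler('z',YAW).as_matrix()
def rep(tx=None,ty=None,tz=None):
    s=monitor.get_state();q=s['orientation'];R=Ro.from_quat([q[1],q[2],q[3],q[0]]).as_matrix()
    l=RL.T@(s['tcp_pos']-C);print('t',s['clock'],'lam mm',(l*1e3).round(1),'F lam',(RL.T@s['wrist_force']).round(1),'gap',round(s['finger_gap'],4),'j',s['joint_pos'].round(2))
    zl=RL.T@R[:,2];print('tool z ang in lam deg',np.degrees(np.arctan2(zl[1],zl[0])).round(1),'down',R[:,1].round(3))
    if tx is not None:
        d=R.T@RL@(np.array([tx,ty,tz])/1e3-l);print('tool delta mm',(d*1e3).round(1))
E
```

>>> {"fn": "drive_tool", "kwargs": {"plan": "-1 -32 0 46 0 0 0;-1 -32 0 46 0 0 0;-1 -32 0 46 0 0 0;-1 -32 0 46 0 0 0;-1 -32 0 46 0 0 0;-1 -32 0 46 0 0 0"}}

```text
clock: 0.85
tcp_pos: [0.3956, -0.257, 0.2497]
orientation: [0.58, -0.578, 0.407, -0.404]
wrist_force: [0.6, -0.6, -0.4]
finger_gap: -0.0
```

```bash
python3 -c "
from h import *
rep(-95,-28,253)"
```

```text
t 0.85 lam mm [-203.2 -148.3  249.7] F lam [ 0.6 -0.7 -0.4] gap -0.0 j [-0.75  0.12 -0.21  1.25  0.    2.04]
tool z ang in lam deg 13.6 down [-0.002  0.005 -1.   ]
tool delta mm [-91.5  -2.9 133.4]
```

>>> {"fn": "drive_tool", "kwargs": {"plan": "-1 -26 0 38 0 0 0;-1 -26 0 38 0 0 0;-1 -26 0 38 0 0 0;-1 -10 0 15 0 0 0;-1 0 0 0 0 7 0;-1 0 0 0 0 7 0;-1 0 0 0 0 0 0"}}

```text
clock: 1.72
tcp_pos: [0.4895, -0.1199, 0.2474]
orientation: [0.527, -0.526, 0.476, -0.469]
wrist_force: [-0.7, -0.2, 0.1]
finger_gap: -0.0001
```

```bash
python3 -c "
from h import *
rep(-95,-28,185)
shot('wrist','w1');shot('side','side1');shot('top','top1')"
```

```text
t 1.725 lam mm [-94.6 -22.5 247.4] F lam [-0.7 -0.1  0.1] gap -0.0001 j [-0.4   0.18 -0.14  1.26  0.    2.63]
tool z ang in lam deg -0.3 down [-0.006  0.008 -1.   ]
tool delta mm [ 6.  62.4 -0. ]
```

View pics/side1.png

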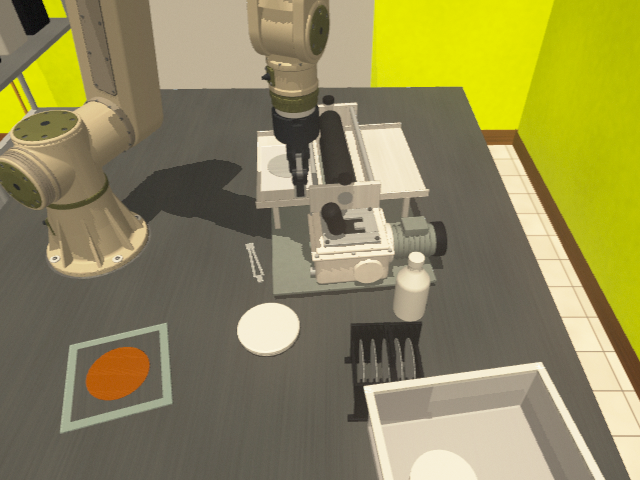

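View pics/w1.png

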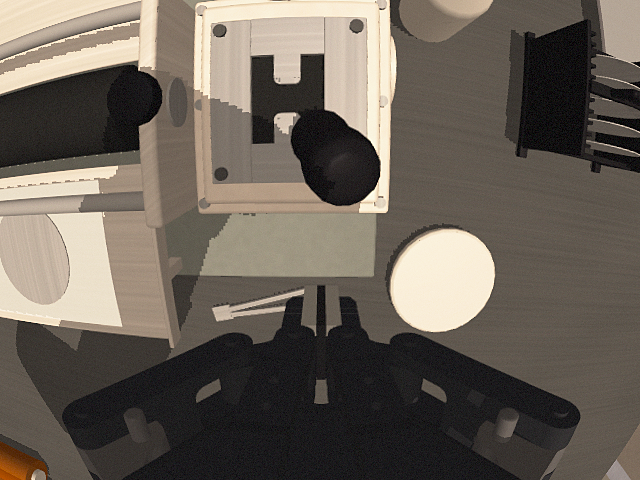

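```bash
python3 - <<'E'
from h import *
z=load('side1');P=pts(z);Q=(P-C)@RL
m=np.zeros((480,640),bool);m[140:200,280:315]=1
m&=(abs(Q[...,0]+.0946)<.05)&(abs(Q[...,1]+.022)<.06)&(Q[...,2]>.2)
q=Q[m]*1e3;print(m.sum(),q.min(0),q.max(0))
for a in range(215,320,10):
    w=q[abs(q[:,2]-a)<5]
    if len(w):print(a,len(w),w.min(0)[:2].round(),w.max(0)[:2].round())
E
```

```text
1025 [-121.04581822  -81.93127397  223.85779505] [-67.98218114 -11.03559615 364.52654306]
225 15 [-104.  -30.] [-85. -26.]
235 50 [-105.  -37.] [-85. -25.]
245 49 [-105.  -37.] [-84. -27.]
255 43 [-106.  -39.] [-84. -28.]
275 39 [-108.  -58.] [-81. -30.]
285 22 [-109.  -67.] [-80. -36.]
295 81 [-111.  -76.] [-78. -11.]
305 68 [-111.  -82.] [-77. -38.]
315 119 [-112.  -82.] [-75. -39.]
```

>>> {"fn": "drive_tool", "kwargs": {"plan": "-1 3 30 0 0 0 0;-1 3 30 0 0 0 0;-1 0 0 0 0 0 0"}}

```text
clock: 2.25
tcp_pos: [0.4901, -0.1267, 0.1871]
orientation: [0.528, -0.526, 0.474, -0.469]
wrist_force: [-0.3, -1.0, 0.4]
finger_gap: -0.0002
```

```bash
python3 -c "
from h import *
rep(-75,-28,187)
shot('side','side2')"
```

```text
t 2.25 lam mm [-94.7 -29.3 187.1] F lam [-0.4 -1.   0.4] gap -0.0002 j [-0.41  0.22 -0.25  1.11  0.    2.62]
tool z ang in lam deg -0.1 down [-0.004  0.006 -1.   ]
tool delta mm [-1.3  0.  19.7]
```

View pics/side2.png

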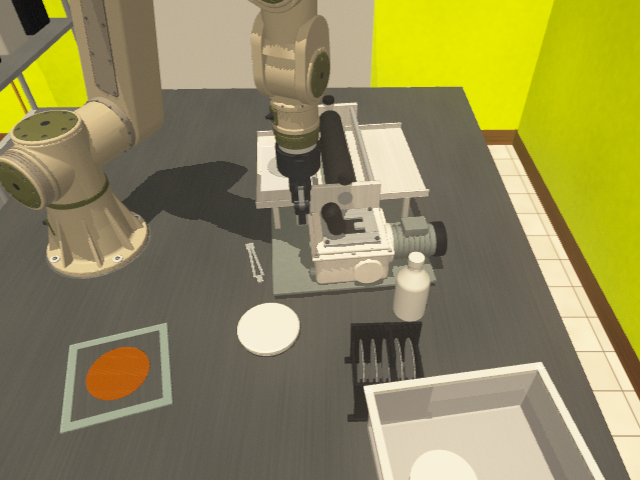

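>>> {"fn": "drive_tool", "kwargs": {"plan": "-1 -1 0 10 0 0 0;-1 0 0 8 0 0 0;-1 0 0 6 0 0 0;-1 0 0 6 0 0 0;-1 0 0 6 0 0 0;-1 0 0 6 0 0 0"}}

```text
clock: 3.05
tcp_pos: [0.5356, -0.1222, 0.1929]
orientation: [0.527, -0.526, 0.472, -0.471]
wrist_force: [-3.7, -2.1, 2.7]
finger_gap: -0.0
```

```bash
python3 -c "
from h import *
rep(-30,-28,187)"
```

```text
t 3.05 lam mm [-49.  -29.9 192.9] F lam [-3.9 -1.7  2.7] gap -0.0 j [-0.37  0.29 -0.14  1.15  0.    2.66]
tool z ang in lam deg -0.1 down [ 0.     0.002 -1.   ]
tool delta mm [-1.9  6.  19. ]
```

>>> {"fn": "drive_tool", "kwargs": {"plan": "-1 0 2 5 0 0 0;-1 0 2 5 0 0 0;-1 0 1 4 0 0 0;-1 0 0 0 0 0 0"}}

```text
clock: 3.55
tcp_pos: [0.5517, -0.1205, 0.1883]
orientation: [0.528, -0.526, 0.471, -0.472]
wrist_force: [-2.6, -0.4, 3.2]
finger_gap: 0.0002
```

```bash
python3 -c "
from h import *
rep(-30,-28,187)
shot('side','side3');shot('top','top3');im=load('side3')['im'];cv2.imwrite('pics/s3c.png',cv2.resize(im[100:250,260:420][:,:,::-1],None,fx=4,fy=4))"
```

```text
t 3.55 lam mm [-32.8 -30.  188.3] F lam [-2.6 -0.1  3.2] gap 0.0002 j [-0.36  0.32 -0.11  1.14  0.    2.67]
tool z ang in lam deg -0.1 down [ 0.002  0.001 -1.   ]
tool delta mm [-2.   1.3  2.8]
```

View pics/s3c.png

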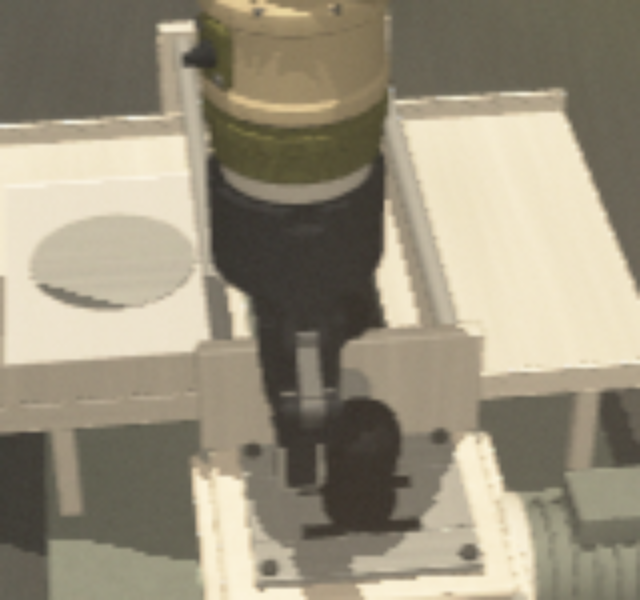

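View pics/top3.png

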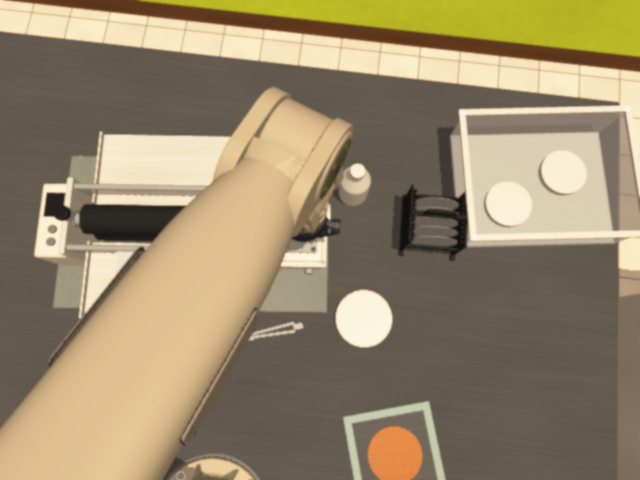

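```bash
cat >> h.py <<'E'
def lever(tag,x0=-.07,x1=.07):
    z=load(tag);P=pts(z);Q=(P-C)@RL;im=z['im'].astype(int)
    m=(abs(Q[...,1])<.066)&(Q[...,0]>x0)&(Q[...,0]<x1)&(Q[...,2]>.138)&(Q[...,2]<.215)&(im.max(-1)<75)
    q=Q[m]*1e3
    for a in range(140,220,10):
        w=q[abs(q[:,2]-a)<5]
        if len(w)>4:print(a,len(w),'x',np.percentile(w[:,0],[2,98]).round(1),'y',np.percentile(w[:,1],[2,98]).round(1))
E
python3 - <<'E'
from h import *
lever('side0');print();lever('side3',-.020)
E
```

```text
140 33 x [-41.2 -12.9] y [-40.3 -31.4]
150 64 x [-42.7 -11.1] y [-42.2 -23.7]
160 51 x [-45.2 -15.4] y [-44.5 -28.4]
170 43 x [-46.1 -20.1] y [-47.6 -35.6]
180 74 x [-51.2   7.5] y [-50.2  64.6]
190 121 x [-55.5   8.2] y [-50.8  65. ]
200 154 x [-55.  -26.3] y [-49.6 -25.4]
210 5 x [-42.4 -36.3] y [-39.2 -26.7]

140 25 x [-15.1  10.6] y [-41.3 -33.6]
150 65 x [-19.3  14.6] y [-42.8 -25.5]
160 59 x [-19.3  11. ] y [-43.3 -29.8]
170 41 x [-18.3  10. ] y [-47.  -36.4]
180 54 x [-18.9  11.5] y [-49.1  65.1]
190 83 x [-19.2  12.9] y [-52.   64.7]
200 112 x [-17.9  12.7] y [-52.8 -34.8]
210 88 x [-13.2   8.5] y [-48.3 -25.1]
```

>>> {"fn": "drive_tool", "kwargs": {"plan": "-1 0 1 4 0 0 0;-1 0 0 0 0 0 0"}}

```text
clock: 3.9
tcp_pos: [0.5559, -0.1203, 0.1884]
orientation: [0.528, -0.526, 0.471, -0.473]
wrist_force: [-1.7, -0.8, 0.3]
finger_gap: -0.0
```

```bash
python3 -c "
from h import *
rep(-29,-28,187)
shot('side','side4')
lever('side4',-.018)"
```

```text
t 3.9 lam mm [-28.7 -30.3 188.4] F lam [-1.8 -0.6  0.3] gap -0.0 j [-0.36  0.32 -0.1   1.14  0.    2.68]
tool z ang in lam deg -0.1 down [ 0.004  0.001 -1.   ]
tool delta mm [-2.3  1.4 -0.3]
140 26 x [-11.3  14.5] y [-40.7 -33.5]
150 58 x [-16.4  15.4] y [-42.2 -24.9]
160 60 x [-15.6  14.8] y [-45.2 -30.9]
170 45 x [-14.   14.7] y [-47.2 -34.9]
180 52 x [-14.9  15.7] y [-50.6  65.6]
190 71 x [-15.3  16.3] y [-52.9  63.9]
200 108 x [-13.6  16.7] y [-52.9 -35.3]
210 89 x [-9. 14.] y [-45.6 -23.8]
```

>>> {"fn": "drive_tool", "kwargs": {"plan": "-1 0 0 -15 0 0 0;-1 0 0 -30 0 0 0;-1 30 0 0 0 0 0;-1 30 0 0 0 -10 0;-1 0 0 0 0 -10 0;-1 0 0 0 0 -10 0;-1 0 0 0 0 -10 0;-1 0 0 0 0 -10 0"}}

```text
clock: 4.95
tcp_pos: [0.5115, -0.1849, 0.1844]
orientation: [0.682, -0.677, 0.195, -0.196]
wrist_force: [0.7, 0.4, -0.1]
finger_gap: 0.0
```

>>> {"fn": "drive_tool", "kwargs": {"plan": "-1 0 0 0 0 -10 0;-1 0 0 0 0 -10 0;-1 0 0 0 0 -10 0;-1 0 0 0 0 -10 0;-1 0 0 0 0 0 0"}}

```text
clock: 5.58
tcp_pos: [0.508, -0.1838, 0.1825]
orientation: [0.708, -0.702, -0.058, 0.055]
wrist_force: [-0.3, -0.2, 0.1]
finger_gap: -0.0002
```

```bash
python3 -c "
from h import *
rep(0,-85,187)"
```

```text
t 5.575 lam mm [-83.3 -88.  182.5] F lam [-0.3 -0.1  0.1] gap -0.0002 j [-0.5   0.28 -0.18  1.12  0.01  0.91]
tool z ang in lam deg 92.8 down [ 0.003  0.009 -1.   ]
tool delta mm [83.4 -4.1 -1. ]
```

>>> {"fn": "drive_tool", "kwargs": {"plan": "-1 25 -2 0 0 2.8 0;-1 30 -1 0 0 0 0;-1 28 -1 0 0 0 0;-1 0 0 0 0 0 0"}}

```text
clock: 6.08
tcp_pos: [0.5905, -0.1733, 0.1863]
orientation: [0.71, -0.703, -0.035, 0.032]
wrist_force: [-0.2, 0.3, 0.2]
finger_gap: -0.0002
```

```bash
python3 -c "
from h import *
rep(0,0,187)
shot('wrist','w5');shot('side','side5')
lever('side5')"
```

```text
t 6.075 lam mm [-1.000e-01 -8.680e+01  1.863e+02] F lam [-0.1  0.3  0.2] gap -0.0002 j [-0.42  0.42  0.03  1.19  0.01  1.06]
tool z ang in lam deg 89.0 down [ 0.003  0.01  -1.   ]
tool delta mm [-1.3  0.2 86.8]
150 12 x [-15.7 -10.5] y [-38.3 -30.9]
190 14 x [-16.6   4.1] y [-51.3 -36.3]
200 5 x [-12.7   3.8] y [-52.2 -45.9]
```

View pics/w5.png

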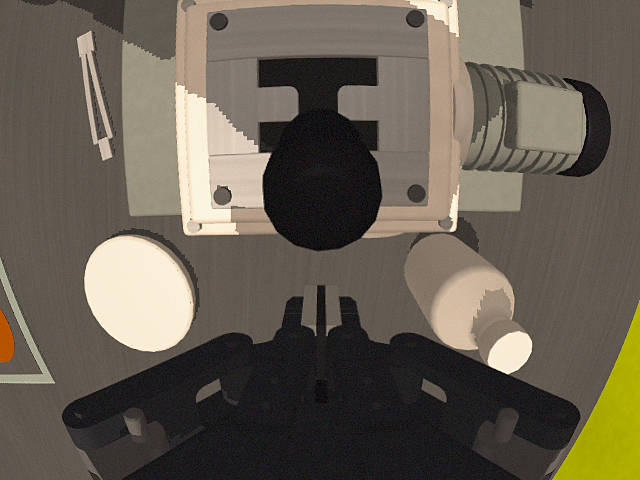

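View pics/side5.png

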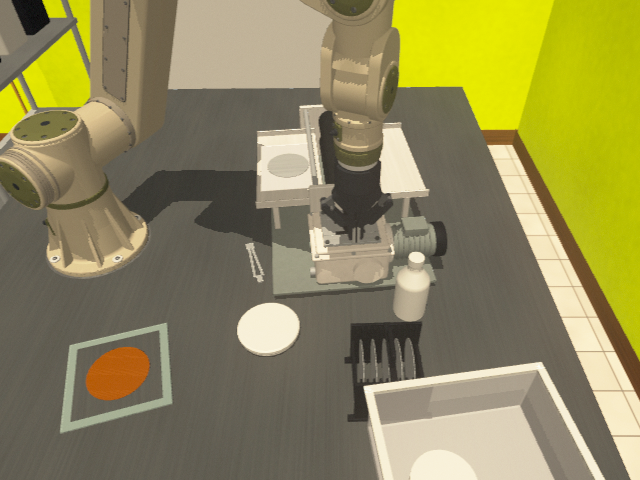

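>>> {"fn": "drive_tool", "kwargs": {"plan": "-1 0 0 12 0 0 0;-1 0 0 8 0 0 0;-1 0 0 6 0 0 0;-1 0 0 6 0 0 0;-1 0 0 6 0 0 0;-1 0 0 6 0 0 0;-1 0 0 6 0 0 0"}}

```text
clock: 7.05
tcp_pos: [0.5829, -0.124, 0.1917]
orientation: [0.707, -0.706, -0.034, 0.029]
wrist_force: [-1.0, -4.3, 5.7]
finger_gap: -0.0001
```

```bash
python3 -c "
from h import *
rep(0,-5,187)
shot('wrist','w6')"
```

```text
t 7.05 lam mm [ -2.2 -36.9 191.7] F lam [-1.5 -4.2  5.7] gap -0.0001 j [-0.35  0.37 -0.02  1.17  0.01  1.13]
tool z ang in lam deg 88.7 down [ 0.007  0.003 -1.   ]
tool delta mm [ 1.5  4.7 32. ]
```

View pics/w6.png

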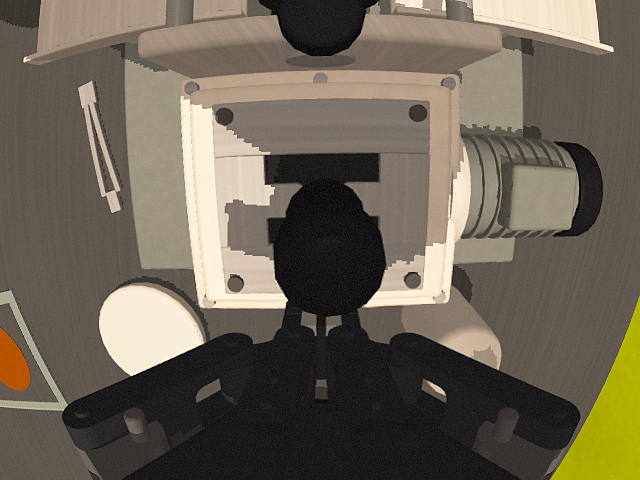

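>>> {"fn": "drive_tool", "kwargs": {"plan": "-1 0.5 2 6 0 0 0;-1 0.5 2 6 0 0 0;-1 0 1 6 0 0 0;-1 0 1 5 0 0 0;-1 0 0 0 0 0 0"}}

```text
clock: 7.72
tcp_pos: [0.5828, -0.1, 0.1877]
orientation: [-0.706, 0.706, 0.036, -0.028]
wrist_force: [-0.2, -1.3, 1.6]
finger_gap: 0.0001
```

```bash
python3 -c "
from h import *
rep(0,-5,187)
shot('wrist','w7')"
```

```text
t 7.725 lam mm [  0.3 -13.1 187.7] F lam [-0.4 -1.3  1.6] gap 0.0001 j [-0.31  0.36 -0.05  1.15  0.    1.17]
tool z ang in lam deg 88.7 down [ 0.011  0.    -1.   ]
tool delta mm [-0.5  0.7  8.1]
```

View pics/w7.png

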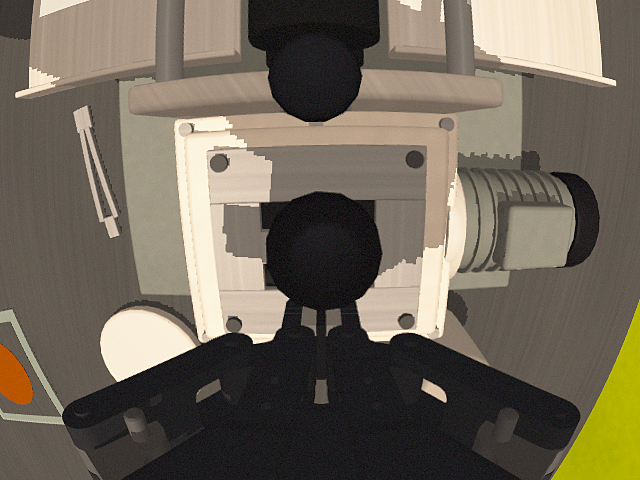

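>>> {"fn": "drive_tool", "kwargs": {"plan": "-1 0 0.5 4 0 0 0;-1 0 0.5 3 0 0 0;-1 0 0 0 0 0 0"}}

```text
clock: 8.15
tcp_pos: [0.5821, -0.0928, 0.1864]
orientation: [0.706, -0.706, -0.035, 0.028]
wrist_force: [-0.4, -1.7, 2.4]
finger_gap: 0.0001
```

>>> {"fn": "drive_tool", "kwargs": {"plan": "-1 0 0 2 0 0 0;-1 0 0 0 0 0 0"}}

```text
clock: 8.4
tcp_pos: [0.5818, -0.0906, 0.1863]
orientation: [0.707, -0.706, -0.035, 0.028]
wrist_force: [0.4, -1.7, 2.0]
finger_gap: 0.0001
```

```bash
python3 -c "
from h import *
rep(0,-5,187)
shot('wrist','w8')"
```

```text
t 8.4 lam mm [  0.4  -3.7 186.3] F lam [ 0.2 -1.7  2. ] gap 0.0001 j [-0.29  0.36 -0.06  1.15  0.    1.19]
tool z ang in lam deg 88.7 down [ 0.011  0.001 -1.   ]
tool delta mm [-0.4 -0.7 -1.3]
```

View pics/w8.png

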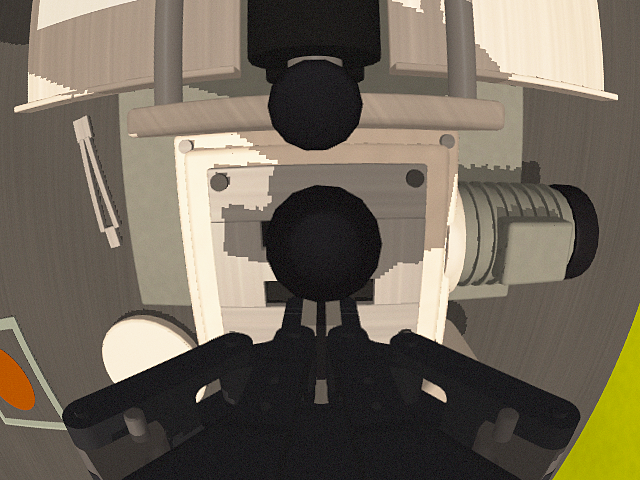

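>>> {"fn": "drive_tool", "kwargs": {"plan": "-1 0 0 1.5 0 0 0;-1 0 0 0 0 0 0"}}

```text
clock: 8.7
tcp_pos: [0.5817, -0.0891, 0.1862]
orientation: [0.707, -0.706, -0.035, 0.028]
wrist_force: [0.3, -1.8, 2.6]
finger_gap: 0.0
```

>>> {"fn": "drive_tool", "kwargs": {"plan": "-1 0 0 1.5 0 0 0;-1 0 0 0 0 0 0"}}

```text
clock: 8.95
tcp_pos: [0.5817, -0.0884, 0.1862]
orientation: [-0.706, 0.707, 0.035, -0.028]
wrist_force: [0.2, -3.0, 1.4]
finger_gap: -0.0001
```

```bash
python3 -c "
from h import *
rep(0,-5,187)"
```

```text
t 8.95 lam mm [  0.6  -1.4 186.2] F lam [-0.1 -3.   1.4] gap -0.0001 j [-0.29  0.36 -0.06  1.15  0.    1.19]
tool z ang in lam deg 88.7 down [ 0.011 -0.001 -1.   ]
tool delta mm [-0.5 -0.8 -3.6]
```

>>> {"fn": "drive_tool", "kwargs": {"plan": "-1 0 0 -15 0 0 0;-1 0 0 -35 0 0 0;-1 -28 0 -10 0 0 0;-1 -30 0 0 0 0 0;-1 -30 0 0 0 10 0;-1 0 0 0 0 10 0;-1 0 0 0 0 10 0;-1 0 0 0 0 10 0"}}

```text
clock: 9.95
tcp_pos: [0.4936, -0.1574, 0.1809]
orientation: [0.677, -0.667, 0.22, -0.219]
wrist_force: [-1.0, 0.7, -0.2]
finger_gap: -0.0002
```

>>> {"fn": "drive_tool", "kwargs": {"plan": "-1 0 0 0 0 10 0;-1 0 0 0 0 10 0;-1 0 0 0 0 10 0;-1 0 0 0 0 10 0;-1 0 0 0 0 9 0;-1 0 0 0 0 0 0"}}

```text
clock: 10.7
tcp_pos: [0.4911, -0.1572, 0.1781]
orientation: [0.52, -0.508, 0.492, -0.479]
wrist_force: [0.4, 0.8, 0.4]
finger_gap: -0.0002
```

```bash
python3 -c "
from h import *
rep(-65,25,187)
shot('side','side9');shot('wrist','w9');lever('side9')"
```

```text
t 10.7 lam mm [-97.2 -59.7 178.1] F lam [0.4 0.8 0.4] gap -0.0002 j [-0.48  0.24 -0.24  1.1   0.02  2.61]
tool z ang in lam deg -3.2 down [-0.002  0.024 -1.   ]
tool delta mm [-86.6  -6.9  27.4]
140 9 x [-9.8  9.2] y [ 7.9 11.6]
150 78 x [-15.3  16.8] y [ 5.8 19.3]
160 72 x [-13.4  15.8] y [ 7.4 19. ]
170 72 x [-13.1  14.7] y [10.5 22.5]
180 68 x [-13.  16.] y [12.3 25.1]
190 82 x [-14.5  16.8] y [13.2 65.3]
200 110 x [-14.3  17. ] y [15.  44.9]
210 80 x [-11.1  13.3] y [20.7 43.1]
```

View pics/w9.png

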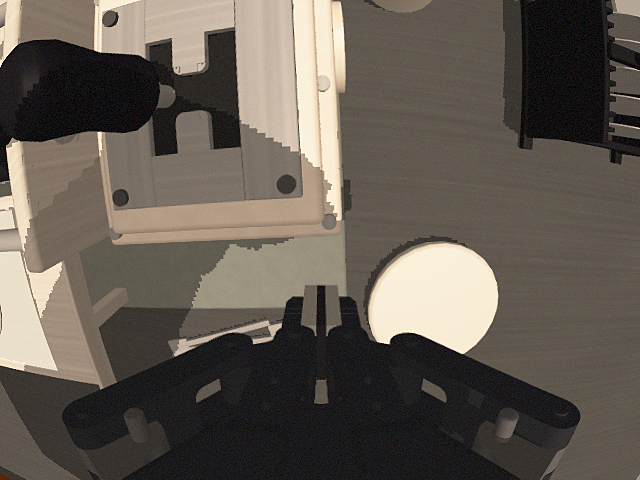

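>>> {"fn": "drive_tool", "kwargs": {"plan": "-1 -28 -4 0 0 -3 0;-1 -29 -3 4 0 0 0;-1 -29 0 4 0 0 0;-1 0 0 0 0 0 0"}}

```text
clock: 11.3
tcp_pos: [0.4907, -0.0694, 0.187]
orientation: [0.535, -0.523, 0.476, -0.463]
wrist_force: [-0.4, -0.0, 1.5]
finger_gap: -0.0002
```

```bash
python3 -c "
from h import *
rep(-35,25,185)
shot('wrist','w10')"
```

```text
t 11.3 lam mm [-87.7  27.6 187. ] F lam [-0.4 -0.   1.5] gap -0.0002 j [-0.32  0.2  -0.27  1.11  0.02  2.71]
tool z ang in lam deg 0.5 down [-0.003  0.025 -1.   ]
tool delta mm [ 3.   2.  52.7]
```

View pics/w10.png

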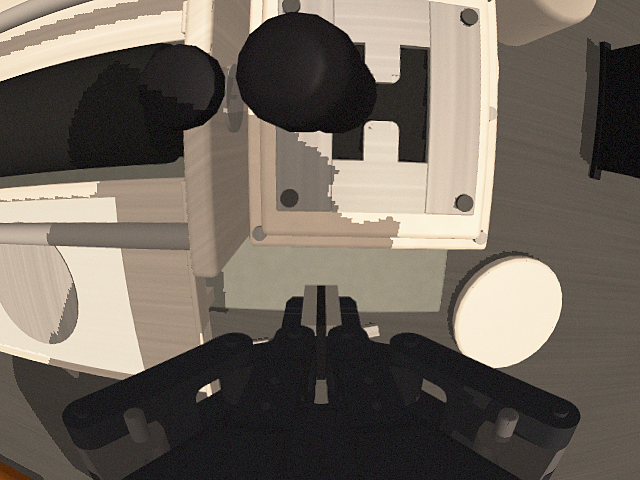

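>>> {"fn": "drive_tool", "kwargs": {"plan": "-1 0.5 0 20 0 0 0;-1 0.5 0 15 0 0 0;-1 0.5 0 10 0 0 0;-1 0 1 6 0 0 0;-1 0 1 6 0 0 0;-1 0 1 6 0 0 0;-1 0 1 6 0 0 0;-1 0 0 0 0 0 0"}}

```text
clock: 12.35
tcp_pos: [0.5587, -0.0662, 0.1821]
orientation: [0.532, -0.525, 0.478, -0.461]
wrist_force: [-0.9, -0.6, 0.8]
finger_gap: -0.0001
```

```bash
python3 -c "
from h import *
rep(6,25,185)"
```

```text
t 12.35 lam mm [-19.8  23.2 182.1] F lam [-1.  -0.5  0.8] gap -0.0001 j [-0.27  0.33 -0.11  1.15  0.02  2.75]
tool z ang in lam deg 0.4 down [-0.01   0.024 -1.   ]
tool delta mm [-1.7 -3.  25.8]
```

>>> {"fn": "drive_tool", "kwargs": {"plan": "-1 -0.5 0 6 0 0 0;-1 -0.5 0 6 0 0 0;-1 -0.5 0 5 0 0 0;-1 0 0 0 0 0 0"}}

```text
clock: 12.85
tcp_pos: [0.5727, -0.0645, 0.1824]
orientation: [0.529, -0.527, 0.479, -0.461]
wrist_force: [-0.1, 0.6, 0.8]
finger_gap: -0.0
```

```bash
python3 -c "
from h import *
rep(6,25,185)"
```

```text
t 12.85 lam mm [ -5.7  23.3 182.4] F lam [-0.   0.6  0.8] gap -0.0 j [-0.26  0.36 -0.06  1.17  0.01  2.77]
tool z ang in lam deg 0.3 down [-0.017  0.019 -1.   ]
tool delta mm [-1.7 -2.8 11.7]
```

>>> {"fn": "drive_tool", "kwargs": {"plan": "-1 -0.5 0 4 0 0 0;-1 0 0 3 0 0 0;-1 0 0 0 0 0 0"}}

```text
clock: 13.22
tcp_pos: [0.5781, -0.0638, 0.1821]
orientation: [-0.528, 0.528, -0.48, 0.461]
wrist_force: [-1.7, -1.5, 1.1]
finger_gap: 0.0
```

```bash
python3 -c "
from h import *
rep(6,25,185)
shot('wrist','w11');shot('side','side11');lever('side11',.0)
im=load('side11')['im'];cv2.imwrite('pics/s11c.png',cv2.resize(im[100:250,260:420][:,:,::-1],None,fx=4,fy=4))"
```

```text
t 13.225 lam mm [ -0.3  23.3 182.1] F lam [-1.8 -1.3  1.1] gap 0.0 j [-0.25  0.37 -0.05  1.18  0.01  2.77]
tool z ang in lam deg 0.2 down [-0.02   0.017 -1.   ]
tool delta mm [-1.7 -3.   6.2]
140 23 x [14.8 39. ] y [ 4.5 13.9]
150 80 x [ 8.4 41.3] y [ 5.5 20.6]
160 75 x [11.6 40.8] y [ 8.5 20.6]
170 86 x [ 1.6 43.2] y [ 9.7 24.7]
180 84 x [ 1.3 47.3] y [ 8.9 24.8]
190 86 x [ 1.4 50.7] y [ 9.1 25.7]
200 113 x [24.3 49. ] y [15.7 43. ]
210 22 x [ 0.3 38.3] y [-10.5  34. ]
```

View pics/s11c.png

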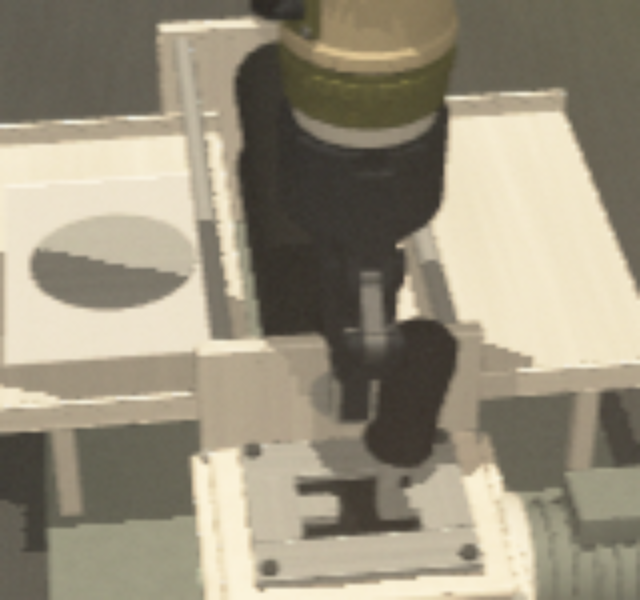

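View pics/w11.png

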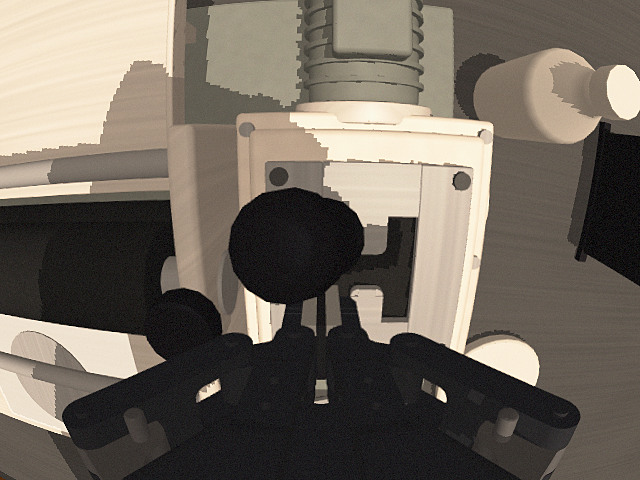

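>>> {"fn": "drive_tool", "kwargs": {"plan": "-1 -0.5 0 3 0 0 0;-1 0 0 2 0 0 0;-1 0 0 0 0 0 0"}}

```text
clock: 13.7
tcp_pos: [0.5818, -0.0635, 0.1818]
orientation: [-0.526, 0.529, -0.48, 0.461]
wrist_force: [-1.9, -0.8, 2.1]
finger_gap: 0.0002
```

>>> {"fn": "drive_tool", "kwargs": {"plan": "-1 0 0 2 0 0 0;-1 0 0 0 0 0 0"}}

```text
clock: 13.95
tcp_pos: [0.5835, -0.0633, 0.1816]
orientation: [-0.526, 0.529, -0.48, 0.461]
wrist_force: [-1.8, -1.4, 1.0]
finger_gap: 0.0
```

>>> {"fn": "drive_tool", "kwargs": {"plan": "-1 0 0 2 0 0 0;-1 0 0 0 0 0 0"}}

```text
clock: 14.2
tcp_pos: [0.5843, -0.0632, 0.1815]
orientation: [-0.525, 0.53, -0.481, 0.46]
wrist_force: [-4.2, -2.1, 2.0]
finger_gap: 0.0002
```

```bash
python3 -c "
from h import *
rep(6,25,185)
shot('side','side12');lever('side12',.0)"
```

```text
t 14.2 lam mm [  6.   23.3 181.5] F lam [-4.4 -1.6  2. ] gap 0.0002 j [-0.25  0.39 -0.02  1.19  0.01  2.78]
tool z ang in lam deg 0.2 down [-0.026  0.015 -1.   ]
tool delta mm [-1.8 -3.5 -0.1]
140 34 x [15.6 43.8] y [ 4.5 14. ]
150 80 x [13.2 44.9] y [ 4.2 21.2]
160 75 x [17.6 47.2] y [ 7.2 20.4]
170 94 x [ 1.5 51. ] y [ 9.5 24.7]
180 97 x [ 1.3 56.4] y [ 8.  23.6]
190 95 x [ 2.7 59.2] y [ 8.1 28. ]
200 117 x [31.7 56.2] y [14.  41.6]
210 18 x [ 0.8 30.4] y [-14.1  17.6]
```

>>> {"fn": "drive_tool", "kwargs": {"plan": "-1 0 0 2 0 0 0;-1 0 0 2 0 0 0"}}

```text
clock: 14.5
tcp_pos: [0.5852, -0.0631, 0.1814]
orientation: [-0.523, 0.532, -0.482, 0.459]
wrist_force: [-10.5, -3.1, 7.0]
finger_gap: 0.0004
```

```bash
python3 -c "
from h import *
rep(6,25,185)"
```

```text
t 14.5 lam mm [  6.9  23.3 181.4] F lam [-10.8  -1.9   7. ] gap 0.0004 j [-0.25  0.4  -0.01  1.2   0.01  2.78]
tool z ang in lam deg 0.1 down [-0.032  0.013 -0.999]
tool delta mm [-1.8 -3.6 -1. ]
```

Firm end stop (10.8 N, no further travel). Retreat.

>>> {"fn": "drive_tool", "kwargs": {"plan": "-1 0 0 -10 0 0 0;-1 0 0 -25 0 0 0;-1 0 0 -40 0 0 0;-1 0 -30 -30 0 0 0;-1 0 -40 -30 0 0 0;-1 20 0 -30 0 0 0;-1 30 0 -20 0 0 0;-1 0 0 0 0 0 0"}}

```text
clock: 15.5
tcp_pos: [0.4101, -0.1342, 0.2575]
orientation: [0.53, -0.527, 0.477, -0.462]
wrist_force: [-0.3, 0.7, -0.3]
finger_gap: 0.0003
```

```bash
python3 -c "
from h import *
rep()
shot('side','side13');shot('top','top13');lever('side13',.0)
for n,s in (('side13',np.s_[180:300,290:450]),('top13',np.s_[180:275,245:345])):
    cv2.imwrite('pics/%sc.png'%n,cv2.resize(load(n)['im'][s][:,:,::-1],None,fx=5,fy=5))
a,b=load('side0')['im'],load('side13')['im']
print('diff bystanders',abs(a[230:420,230:430].astype(int)-b[230:420,230:430]).max(-1).__gt__(60).sum())"
```

```text
t 15.5 lam mm [-175.1  -27.8  257.5] F lam [-0.2  0.7 -0.3] gap 0.0003 j [-0.51  0.05 -0.27  1.27  0.01  2.51]
tool z ang in lam deg 0.4 down [-0.013  0.017 -1.   ]
140 30 x [17.1 44.9] y [ 4. 14.]
150 84 x [13.8 44.5] y [ 5.  20.4]
160 76 x [17.4 46.8] y [ 7.8 21.9]
170 74 x [19.8 50.4] y [10.6 23.5]
180 82 x [ 3.5 53.9] y [11.4 64.3]
190 110 x [ 1.9 57.7] y [13.2 65. ]
200 109 x [28.6 56.6] y [16.6 40. ]
diff bystanders 133
```

View pics/side13.png

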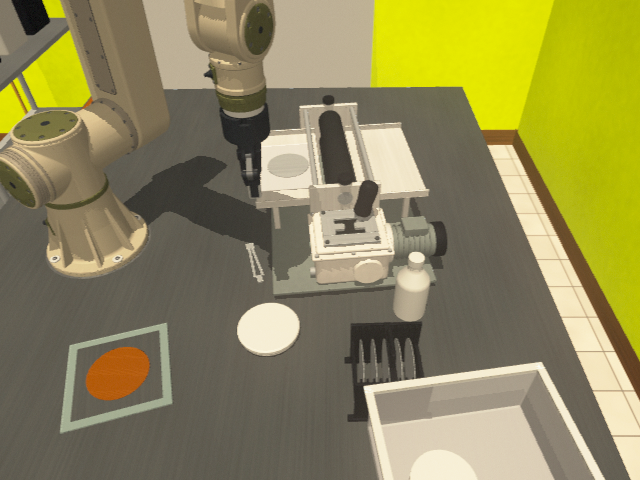

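View pics/side13c.png

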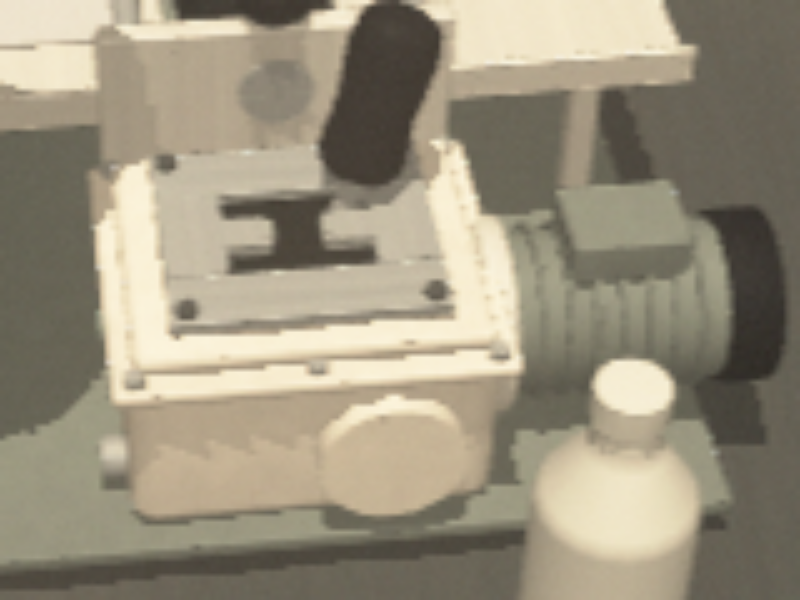

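View pics/top13c.png

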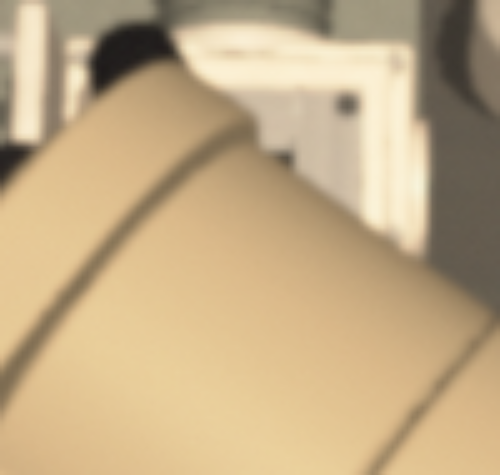

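```bash
python3 -c "
from h import *
job.hand_in()"
```

```text
the job is handed in; nothing more can be done
```

The feed-change lever is now in the roll-side slot at the back of the gate, against its end stop. The job was handed in at about 15.5 s.

- **Pushes:** I used the closed fingers from one side at a time. First I pushed from the front to bring the lever in line with the cross slot. Then I pushed from the outer side across into the roll-side leg, and last from the front again to the end of that leg.
- **End stop:** Through the last push the reading stayed around 2 N, then rose to 4.4 N and 10.8 N while the fingers moved under 1 mm. The fingers stopped at x = 6.9 mm in the laminator's frame. I had predicted about 6 mm for a tilt of 0.30 rad.
- **After backing off:** The side camera shows the lever standing at the back of the roll-side slot, and it did not spring back. The hand is clear, with a wrist force under 1 N. The bottle, wafer box, cassette and tweezers look unmoved in the side view.
- **Checks that fell short:**
  - The camera alone puts the tilt at 0.27 to 0.29 rad, slightly under the 0.30 rad stop. I put this down to grip edges hidden from view, so "fully home" rests mainly on the force rise.
  - The arm blocked most of the gate in the last top view, so that view does not confirm the lever's position.

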